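Fit the objective glass in the optics jig and clamp it

TASK

Fit the blue-tinted lens into the round cell of the optics jig: pull out every red lock pin that holds the swing bridge shut and stand each one upright in a cup of its own in the blue pin holder, swing the bridge open, lower the lens gently flat into the cell, swing the bridge fully home over it, and only then screw the knurled ring clockwise until it is snug on the lens. The number of pins varies (one to three); leave the other things on the bench where they are.

Things in the scene. Friction and masses are not known exactly. Their poses are not given: they have to be found in the camera images.
- jig: the fixed optics jig: a dark base plate 100 x 235 mm, 15 mm thick, with a green hinge post, a green pin block and a silver round lens cell in a row along its y axis. Origin under it on the bench surface, z up. In its frame the hinge is at y = -120 mm, the three pin sockets at y = -80, -40 and 0 mm, the cell at y = +55 mm, and the shut bridge's handle at y = +120 mm (all x = 0)
- cell (a point): centre of the floor of the lens cell, 18 mm above the bench (x, y, z axes as the jig's). The cell is an open round cup of 47 mm inner and 62 mm outer diameter, 7 mm deep: its rim is 25 mm above the bench; the seated lens stands 7 mm proud of the rim
- bridge_handle (a point): point on the axis of the black upright handle post at the free end of the swing bridge, 70 mm above the bench: round, 16 mm across, rising from the bridge's top face (47.5 mm above the bench) to 90 mm. It lies 240 mm from the hinge axis
- bridge_hinge (a point): point on the upright hinge axis of the bridge, 42 mm above the bench. The bridge is two silver rails with a 13 mm slot between them, then a silver round plate 74 mm across that carries the ring; underside 37.5 mm, top 47.5 mm above the bench
- bridge (a joint): angle of the bridge, rad: 0 is shut and home against its stop, with the ring exactly over the cell; it grows anticlockwise seen from above, toward the robot, to the stop at 0.95 (open). It stays where it is left (about 1.5 N at the handle moves it; sideways pushes on the ring move it too). While any pin stands in its socket the pin passes through the slot and locks the bridge
- ring_top (a point): centre of the top of the dark knurled retaining ring on the bridge, 175 mm from the hinge: 56 mm across, 22 mm tall, its top 76 mm above the bench when fully up. It stays on the bridge and turns about the vertical; grip it across its sides from above
- ring (a joint): turn of the ring, rad: 0 is fully up, growing clockwise seen from above; each rad lowers the ring and the brass sleeve under it by 1.37 mm, and at 4.6 the sleeve is snug on the seated lens and the ring comes to its stop. Needs about 0.06 N m and stays where it is left; starts near 0
- pin0: red-handled lock pin, one of up to three alike (None if absent), standing in a socket of the jig, 124 mm long: steel shaft 10 mm across, round red grip 14 mm across from 62 to 124 mm. Origin at the centre of its foot, z along it to the top. In the jig the foot is 15 mm above the bench in a socket 21 mm deep; pull it straight up 40 mm to clear the bridge
- pin1: second lock pin, as pin0
- pin2: third lock pin, as pin0
- holder: fixed blue pin holder with three upright tube cups in a row along its y axis, 50 mm apart; foot 60 x 160 mm; origin under its centre on the bench. It and the mat may change sides
- cup0 (a point): centre of the floor of the first cup, 8 mm above the bench (axes as the holder's): tube of 23 mm inner and 29 mm outer diameter, 50 mm deep, rim 58 mm above the bench
- cup1 (a point): the same for the middle cup
- cup2 (a point): the same for the third cup
- lens: the round lens in a black rim, glass pale blue: 44 mm across, 14 mm thick, lower edge chamfered 3 mm, 60 g. Origin at the centre of its underside, z up. It lies flat on the mat. Grip it by the upper 7 mm of its rim, so that the fingers stay above the cell's rim as it goes in
- mat: fixed grey mat 160 x 160 mm, 3 mm thick, origin under its centre; the lens lies on it
- amber_filter: small amber filter, 28 mm across, 8 mm thick; not needed, leave it in place
- spare_ring: flat brass spare ring, 40 mm across, 8 mm thick; not needed, leave it in place
Not all that is in view belongs to the job. Of the things like the lens, leave any that is orange; of the rest the smaller one is meant. Of the things that look like the holder, take the one that is farthest to the robot's right at the start.

How it is judged:
On the way, in this order (a step that is already met when the one before it is completed fails the run):
1. the bridge is swung open, by at least 0.7 rad (value of joint bridge above 0.7 rad), for 0.2 s.
2. the lens lies flat on the floor of the cell with the bridge still open and the fingers off it (horizontal distance between lens and cell below 0.004 m and z of lens in the frame of cell below 0.003 m and angle between lens's own z axis and vertical below 0.1 rad and value of joint bridge above 0.5 rad and contact force between the fingers and lens below 0.1 N), for 0.2 s.
3. the bridge is swung home over the seated lens, with the ring still up (horizontal distance between lens and cell below 0.004 m and z of lens in the frame of cell below 0.003 m and angle between lens's own z axis and vertical below 0.1 rad and value of joint bridge below 0.03 rad and value of joint ring below 2.5 rad), for 0.2 s.
4. the ring is screwed down snug on the lens (horizontal distance between lens and cell below 0.004 m and z of lens in the frame of cell below 0.003 m and angle between lens's own z axis and vertical below 0.1 rad and value of joint bridge below 0.03 rad and value of joint ring above 4.45 rad), for 0.2 s.
At the end, for the whole second after the job is handed in: lens flat in the cell (centre within 4 mm, underside within 3 mm of the floor); bridge home within 0.03 rad; ring at 4.45 rad or more of 4.6; every pin present stands at rest in a cup, foot within 8 mm of its floor and 12 mm of its centre, within 0.3 rad of upright (all of step 4 and ((horizontal distance between pin0 and cup0 below 0.012 m and z of pin0 in the frame of cup0 below 0.008 m and angle between pin0's own z axis and vertical below 0.3 rad) or (horizontal distance between pin0 and cup1 below 0.012 m and z of pin0 in the frame of cup1 below 0.008 m and angle between pin0's own z axis and vertical below 0.3 rad) or (horizontal distance between pin0 and cup2 below 0.012 m and z of pin0 in the frame of cup2 below 0.008 m and angle between pin0's own z axis and vertical below 0.3 rad)) and ((horizontal distance between pin1 and cup0 below 0.012 m and z of pin1 in the frame of cup0 below 0.008 m and angle between pin1's own z axis and vertical below 0.3 rad) or (horizontal distance between pin1 and cup1 below 0.012 m and z of pin1 in the frame of cup1 below 0.008 m and angle between pin1's own z axis and vertical below 0.3 rad) or (horizontal distance between pin1 and cup2 below 0.012 m and z of pin1 in the frame of cup2 below 0.008 m and angle between pin1's own z axis and vertical below 0.3 rad)) and ((horizontal distance between pin2 and cup0 below 0.012 m and z of pin2 in the frame of cup0 below 0.008 m and angle between pin2's own z axis and vertical below 0.3 rad) or (horizontal distance between pin2 and cup1 below 0.012 m and z of pin2 in the frame of cup1 below 0.008 m and angle between pin2's own z axis and vertical below 0.3 rad) or (horizontal distance between pin2 and cup2 below 0.012 m and z of pin2 in the frame of cup2 below 0.008 m and angle between pin2's own z axis and vertical below 0.3 rad)) and linear speed of each of pin0, pin1, pin2 below 0.03 m/s); the robot touches nothing.
It fails at once if the amber filter is pushed more than 30 mm from its place (distance of amber_filter from where it was at the start of the episode above 0.03 m).
It fails at once if the spare ring is pushed more than 30 mm from its place (distance of spare_ring from where it was at the start of the episode above 0.03 m).
It fails at once if the lens falls fast into the cell (faster than 0.8 m/s, a drop of over 30 mm) (horizontal distance between lens and cell below 0.012 m and linear speed of lens above 0.8 m/s).
Of pin0, pin1, pin2 only 1 to 3 are there at a start; the rules pass over those that are not, and their reading is None.
At some moment in a run one of lens may be knocked a few centimetres aside while the robot is not near it.
It also fails if it takes over 210 s, if anything falls off the work surface, if the arm or the gripper's body presses on something with over 40 N, if the wrist force passes 120 N, or if a joint passes its speed limit or range.

ROBOT

A 6-joint arm with a two-finger parallel gripper is mounted at the origin on the work surface. World frame = base frame: x ahead of the robot, y to its left, z up, the work surface at z = 0. Lengths are in m, angles in rad, forces in N, time in s.
With the tool pointing down it reaches from about 0.4 to 0.825 m from the base axis. Payload 7 kg.
Tool frame: the origin (TCP) lies midway between the tips of the shut fingers; the grasp point (between the pads) lies 19 mm behind it (env.grasp_offset is the z of the grasp point in the tool frame, in m); z points along the fingers, y is the line along which they close (so a half turn about z gives the same grasp; the last joint's range is limited). The gripper opens to 88 mm and grips with 3 to 60 N. Pads are 19 mm wide; open, the fingers measure 130 mm over their backs; the gripper's body (78 mm by 193 mm) begins 47 mm behind the grasp point.
Start: joints at [-1.027, 0.359, 0.012, 0, -1.224, -0.288], TCP at [0.171, -0.653, 0.227] pointing down, gripper open.
Joint ranges: [-3.07, 3.07], [-1.43, 2.12], [-1.02, 1.25], [-3.03, 1.67], [-3.05, -0], [-3.03, 3.03]. Speed limits (rad/s): [2.39, 2.39, 3.01, 3.14, 3.14, 3.14].

INTERFACE

Orientations are given as a rotation vector (axis times angle).
In Python, from bench import sensors, optics, order, env gives the robot as it stands.
- The arm moves only by the tool drive_tool, never from a script. Its argument "rows" is one flat list of numbers, 7 for each row, row after row: the turn, a rotation vector about the world's x, y, z in rad, then the shift along the world's x, y, z in m, then the finger opening in m, from 0 to 0.0876. A call has 1 to 12 rows; each row shifts and turns the commanded pose from where the row before left it; what a row does not reach is not made up. A row lasts 1/10 s, in which the tool goes at most 50 mm and 8.59 degrees, less where a joint would pass 70% of its speed; a pose out of reach is approached as far as the arm can. A call is refused whole if a number of a shift passes 0.05 or a number of a turn 0.15, either way. A call with a gripper value outside its range is refused whole. The fingers move at their own pace and stop on an object; "newtons" is the grip in N (left out, the last holds). Time passes only in rows, so rows that do not move let the fingers close. It gives the time, the measured TCP pose, the force, the opening and the grip force at its end, in the units of the state.
- sensors.get_state(): the state, without advancing time (a new reading comes with each control period).
- optics.capture(name): name is "side" or "top" or "wrist"; returns a dict with "color" (384x512x3 uint8, red, green, blue), "range_z" (384x512 float32, m along the optical axis (not along the pixel's ray), 0 where there is no reading), "intrinsics" (3x3 intrinsics, pixels), "R" (3x3) and "t" (3): a world point X has camera coordinates R X + t. Camera axes: x right, y down, z forward; pixel columns grow to the right and rows downward; lengths in m; the calibration is good to about 2 mm. A picture is of the moment at which its call begins.
- order.sign_off(): hands the job in; it is judged then, once.
The state is a dict: "time": time; "joints": joint angles; "dq": joint speeds; "joint_efforts": joint torques, N m; "eef_pos": TCP position; "ee_rot": TCP orientation; "force": force on the tool from outside, world axes, zero at the start; "ft_torque": the same for the moment, N m; "opening": finger opening in m; "grasp_force": force on a finger pad.
Only numpy, scipy, OpenCV 4.12 (cv2) and the standard library are available. Lean on these libraries where they do the work, as an engineer would, in place of code of your own. Each camera call takes 0.05 s, during which the arm holds its last target. There are 200 camera calls.

## Working session

There is one attempt and no reset: what is moved stays moved. The work goes in short steps, Python scripts to look and compute and a tool call to move; the robot and the scene stay as the last step left them, time stands still between calls to the robot, and variables do not carry over. Pictures are saved under pics/ and viewed, at most 14 in all, crops included, and the job is handed in when it is done.

Besides the shell and the picture viewer there is one more tool, called after "Call:" by a JSON object that holds its "fn" and its "kwargs", one argument or row to a line. drive_tool: Moves the arm, as the interface text tells. Its arguments: {"type":"object","properties":{"rows":{"type":"array","items":{"type":"number"}},"newtons":{"type":"number"}},"required":["rows"]}

```bash
ls; mkdir -p pics
cat > h.py <<'E'
import numpy as np, cv2
from bench import sensors, optics, order, env
def cap(n): return optics.capture(n)
def cloud(c):
    K,R,t=c["intrinsics"],c["R"],c["t"]; z=c["range_z"].astype(float)
    v,u=np.mgrid[:z.shape[0],:z.shape[1]]
    P=np.stack([(u-K[0,2])/K[0,0]*z,(v-K[1,2])/K[1,1]*z,z],-1)
    W=(P-t)@R; W[z==0]=np.nan
    return W
def save(c,n,crop=None,s=1):
    im=c["color"][:,:,::-1]
    if crop: u0,v0,u1,v1=crop; im=im[v0:v1,u0:u1]
    cv2.imwrite("pics/"+n,cv2.resize(im,None,fx=s,fy=s,interpolation=cv2.INTER_CUBIC))
def st():
    s=sensors.get_state(); print({k:np.round(s[k],4).tolist() for k in("time","joints","eef_pos","ee_rot","force","opening","grasp_force")}); return s
E
python3 - <<'E'
from h import *
import pickle
st();print(env.grasp_offset)
d={}
for n in("top","side"):
    c=cap(n); d[n]=c; save(c,n+"0.png",s=1.5); print(n,c["t"]@-c["R"],c["R"][2])
pickle.dump(d,open("d.pkl","wb"))
E
```

```text
pics
{'time': 0.0, 'joints': [-1.0269, 0.3594, 0.0111, -0.0004, -1.2241, -0.2881], 'eef_pos': [0.1706, -0.6526, 0.2256], 'ee_rot': [0.4004, -3.1156, -0.0026], 'force': [0.6785, -0.1752, 0.4991], 'opening': 0.0873, 'grasp_force': 0.0}
-0.0188
top [0.4096999  0.09030286 1.22685109] [ 0.08228372 -0.00464882 -0.9965981 ]
side [0.24170911 1.14783289 1.20345593] [ 0.15089338 -0.67546835 -0.72178508]
```

View pics/top0.png

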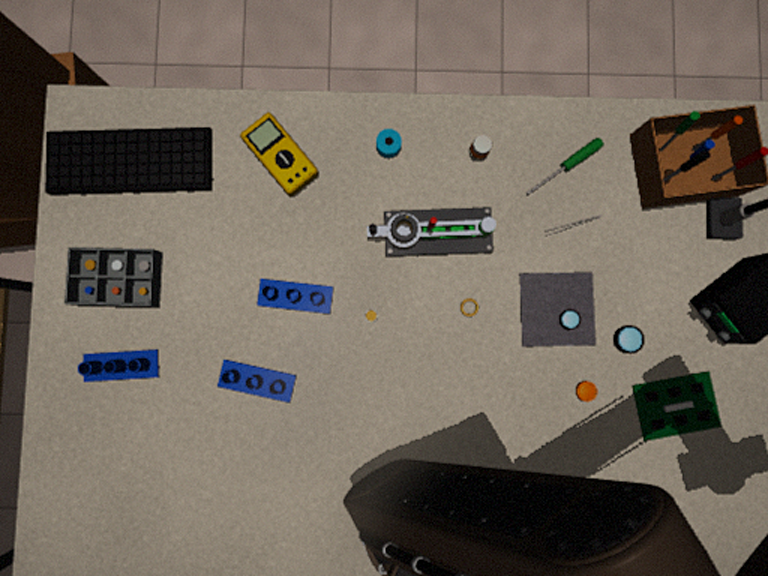

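View pics/side0.png

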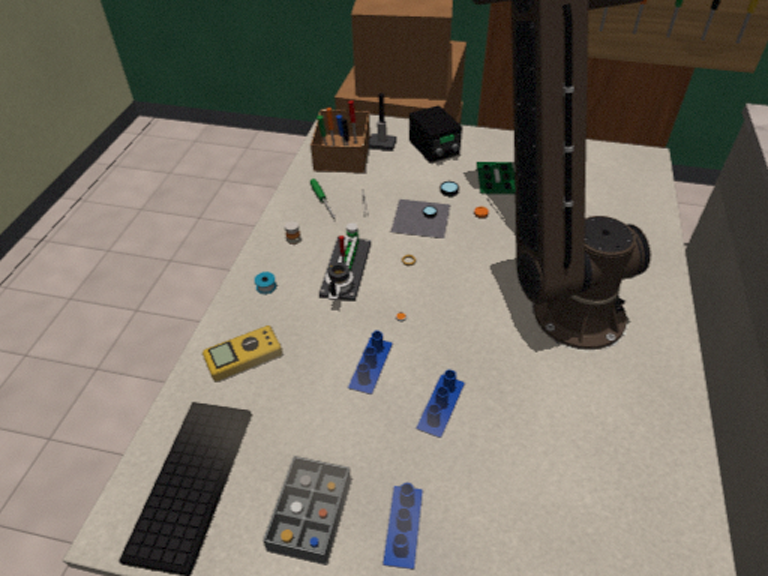

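The top view shows these lens-like things: pale blue at (570,319) on the mat, a bigger pale blue one at (628,339), and orange at (586,391). I choose the small one on the mat. There are three holders, at (296,296), (257,381) and (120,365); the one at (296,296) is farthest right (-y). I see one pin, at (432,222). Next I'll check with a close crop and measure.

Run:
```python
from h import *
import pickle
d=pickle.load(open("d.pkl","rb")); c=d["top"]; W=cloud(c)
a=c["color"][125:240,165:430,::-1]; cv2.imwrite("pics/crop0.png",cv2.resize(a,None,fx=3,fy=3,interpolation=cv2.INTER_CUBIC))
im=c["color"].astype(int); hsv=cv2.cvtColor(c["color"],cv2.COLOR_RGB2HSV)
def blobs(m,name,mn=8):
    n,l,s,ce=cv2.connectedComponentsWithStats(m.astype(np.uint8))
    for i in range(1,n):
        if s[i,4]>=mn:
            p=W[l==i]; r=cv2.minAreaRect(np.argwhere(l==i)[:,::-1].astype(np.float32))
            pr=cv2.minAreaRect((p[~np.isnan(p[:,0])][:,:2]*1000).astype(np.float32))
            print(name,ce[i].round(1),s[i,4],"med",np.nanmedian(p,0).round(4),"zmax",np.nanmax(p[:,2]).round(4),"rect mm",np.round(pr[0],1),np.round(pr[1],1),round(pr[2],1))
H,S,V=hsv[...,0],hsv[...,1],hsv[...,2]
blobs((H>105)&(H<125)&(S>150)&(V>60),"blue",100)
blobs((H>85)&(H<105)&(S>40)&(V>120),"pale",40)
blobs((H<5)&(S>150)&(V>80),"red")
blobs((H>8)&(H<28)&(S>120)&(V>120),"amber",10)
blobs((H>50)&(H<80)&(S>150)&(V>50),"green",10)
# heights around jig
z=W[...,2]; reg=np.zeros_like(z,bool); reg[125:180,235:340]=1
blobs(reg&(z>0.009)&(z<0.022),"base")
blobs(reg&(z>0.035)&(z<0.055),"bridge")
blobs(reg&(z>0.066)&(z<0.082),"ring")
blobs(reg&(z>0.083)&(z<0.1),"handle",3)
blobs(reg&(z>0.11),"pins",2)
r2=np.zeros_like(z,bool); r2[175:220,160:230]=1
blobs(r2&(z>0.045)&(z<0.07),"cups",3)
blobs(r2&(z>0.004)&(z<0.07),"holderall",30)
r2=np.zeros_like(z,bool); r2[175:240,340:440]=1
blobs(r2&(z>0.009)&(z<0.03),"lens",3)
print(c["intrinsics"])
```

```text
blue [195.6 196.6] 706 med [0.4915 0.2774 0.0054] zmax 0.0623 rect mm [491.3 276.9] [158.3  57. ] 84.8
blue [ 80.8 243.2] 620 med [0.338  0.6375 0.0056] zmax 0.0621 rect mm [334.2 646.5] [ 56.6 163.7] 4.7
blue [170.2 253. ] 673 med [0.3107 0.3546 0.0051] zmax 0.0614 rect mm [307.6 352.7] [157.3  57.5] 78.6
pale [259.   93.4] 192 med [0.8331 0.0787 0.0288] zmax 0.0343 rect mm [837.6  78.7] [62.7 52.7] 0.5
pale [380.3 212.8] 88 med [ 0.4505 -0.3197  0.0155] zmax 0.022 rect mm [ 450.4 -318.5] [32.5 33.7] 3.1
pale [420.1 225.8] 177 med [ 0.4113 -0.4466  0.0172] zmax 0.0225 rect mm [ 411.2 -446.6] [44.9 48.3] 0.7
red [509.1 100.3] 23 med [ 0.7827 -0.6534  0.1552] zmax 0.1588 rect mm [ 782.6 -653.2] [16.3 11.6] 5.3
red [288.5 146.4] 14 med [ 0.637  -0.0113  0.1378] zmax 0.1403 rect mm [649.  -10.7] [ 9.1 35.8] 86.3
amber [188.3 105. ] 730 med [0.7815 0.3026 0.0347] zmax 0.0414 rect mm [806.5 322.6] [186.6  79.9] 40.6
amber [492.   79.6] 19 med [ 0.8494 -0.6121  0.1437] zmax 0.1473 rect mm [ 849.2 -612.2] [13.3 13.8] 28.8
amber [ 59.4 176. ] 32 med [0.549  0.7181 0.0172] zmax 0.0215 rect mm
[... 2660 characters left out ...]
 0.0552] zmax 0.0597 rect mm [494.3 323.5] [27.5 26.5] 48.2
cups [194.2 196.3] 33 med [0.4902 0.2751 0.0558] zmax 0.0593 rect mm [490.5 274.5] [25. 28.] 1.7
cups [209.7 198. ] 32 med [0.485  0.2285 0.0566] zmax 0.0623 rect mm [485.1 225. ] [25.3 25.8] 1.6
holderall [196.  197.2] 645 med [0.489  0.2759 0.0073] zmax 0.0623 rect mm [491.6 274.3] [160.1  62.8] 84.8
lens [379.9 212.9] 148 med [ 0.4504 -0.3188  0.0153] zmax 0.022 rect mm [ 452.  -317.9] [41.3 42.4] 88.6
lens [419.5 226.2] 297 med [ 0.4108 -0.445   0.0173] zmax 0.0225 rect mm [ 411.1 -446.1] [57.7 60.3] 0.8
[[376.26822778   0.         255.16960027]
 [  0.         376.26822778 192.13865221]
 [  0.           0.           1.        ]]
```

View pics/crop0.png

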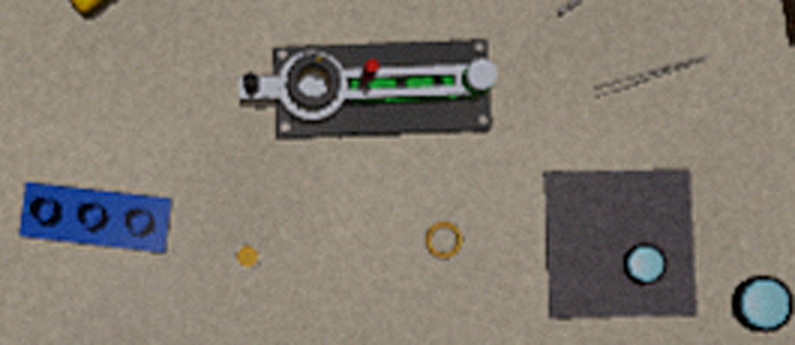

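Crop: one pin only, red top at crop (371,70), in the socket nearest the ring. The lens on the mat (645,264) is clearly smaller than the one at (763,303), and the holder at (93,215) has its 3 cups open. The choices stand, so I move to the pin.

Call:
{"fn": "drive_tool", "kwargs": {
  "rows": [0,0,0.115,0.029,0.04,0,0.0876,0,0,0.115,0.029,0.04,0,0.0876,0,0,0.115,0.029,0.04,0,0.0876,0,0,0.115,0.029,0.04,0,0.0876,0,0,0.115,0.029,0.04,0,0.0876,0,0,0.115,0.029,0.04,0,0.0876,0,0,0.115,0.029,0.04,0,0.0876,0,0,0.115,0.029,0.04,0,0.0876,0,0,0.115,0.029,0.04,0,0.0876,0,0,0.115,0.029,0.04,0,0.0876,0,0,0.115,0.029,0.04,0,0.0876,0,0,0.115,0.029,0.04,0,0.0876]
}}

```text
time: 1.3
eef_pos: [0.5194, -0.171, 0.2266]
ee_rot: [-2.298, 2.142, 0.0]
force: [0.5, -1.1, -0.1]
opening: 0.0873
grasp_force: 0.0
```

Call:
{"fn": "drive_tool", "kwargs": {
  "rows": [0,0,-0.01,0.029,0.04,0,0.0876,0,0,0,0.029,0.04,0,0.0876,0,0,0,0.029,0.04,0,0.0876,0,0,0,0.028,0.04,0,0.0876,0,0,0,0,0,0,0.0876,0,0,0,0,0,0,0.0876]
}}

```text
time: 1.9
eef_pos: [0.6338, -0.0118, 0.2253]
ee_rot: [2.282, -2.156, -0.002]
force: [0.6, -0.3, -0.7]
opening: 0.0873
grasp_force: 0.0
```

Run:
```python
from h import *
from scipy.spatial.transform import Rotation as R
s=st(); print(R.from_rotvec(s["ee_rot"]).as_matrix().round(3))
c=cap("wrist"); save(c,"w1.png",s=1.2); W=cloud(c)
h=cv2.cvtColor(c["color"],cv2.COLOR_RGB2HSV); m=((h[...,0]<6)|(h[...,0]>174))&(h[...,1]>140)&(h[...,2]>50)
p=W[m]; print(m.sum(),np.nanmedian(p,0),np.nanmax(p[:,2]))
t=p[p[:,2]>np.nanmax(p[:,2])-.006]; print(t.mean(0),len(t))
```

```text
{'time': 1.9, 'joints': [0.2886, 0.2937, -0.0846, -0.0002, -1.1946, -0.2316], 'eef_pos': [0.6338, -0.0118, 0.2253], 'ee_rot': [2.2825, -2.1562, -0.0019], 'force': [0.6404, -0.3005, -0.6562], 'opening': 0.0873, 'grasp_force': 0.0}
[[ 0.057 -0.998 -0.002]
 [-0.998 -0.057 -0.   ]
 [ 0.     0.002 -1.   ]]
189 [ 0.63501438 -0.00911166  0.14007602] 0.14193738988538415
[ 0.63496482 -0.00926743  0.14011879] 184
```

View pics/w1.png

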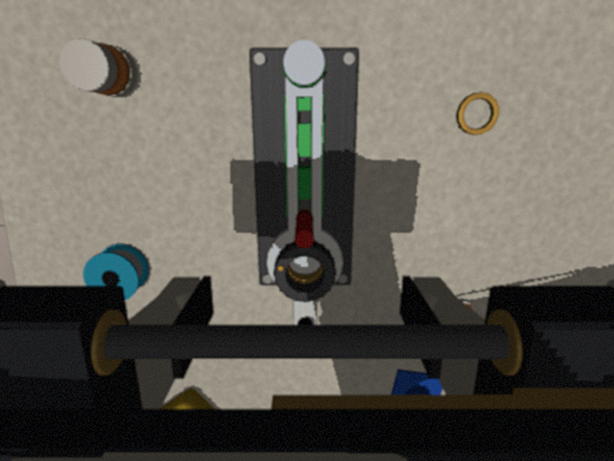

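Wrist view: the pin is at (304,230), midway between the fingers along the closing axis, and there are no other pins in the slot. Descending.

Call:
{"fn": "drive_tool", "kwargs": {
  "rows": [0,0,0,0.001,0.001,-0.04,0.0876,0,0,0,0,0,-0.04,0.0876,0,0,0,0,0,-0.03,0.0876,0,0,0,0,0,-0.017,0.0876,0,0,0,0,0,0,0.0876,0,0,0,0,0,0,0.0,0,0,0,0,0,0,0.0,0,0,0,0,0,0,0.0,0,0,0,0,0,0,0.0,0,0,0,0,0,0,0.0,0,0,0,0,0,0,0.0,0,0,0,0,0,0,0.0],
  "newtons": 25
}}

```text
time: 3.15
eef_pos: [0.6348, -0.012, 0.0996]
ee_rot: [-2.282, 2.159, -0.0]
force: [0.2, 0.0, 0.6]
opening: 0.0374
grasp_force: 0.0
```

Call:
{"fn": "drive_tool", "kwargs": {
  "rows": [0,0,0,0,0,-0.003,0.0,0,0,0,0,0,0,0.0,0,0,0,0,0,0,0.0,0,0,0,0,0,0,0.0,0,0,0,0,0,0,0.0,0,0,0,0,0,0,0.0,0,0,0,0,0,0,0.0]
}}

```text
time: 3.85
eef_pos: [0.6347, -0.012, 0.0966]
ee_rot: [2.282, -2.159, -0.0]
force: [0.1, -0.3, -0.3]
opening: 0.0134
grasp_force: 25.0
```

Call:
{"fn": "drive_tool", "kwargs": {
  "rows": [0,0,0,0,0,0.01,0.0,0,0,0,0,0,0.01,0.0,0,0,0,0,0,0.015,0.0,0,0,0,0,0,0.02,0.0,0,0,0,0,0,0.03,0.0,0,0,0,0,0,0.03,0.0,0,0,0,0,0,0.015,0.0,0,0,0,0,0,0,0.0]
}}

```text
time: 4.65
eef_pos: [0.6361, -0.012, 0.2308]
ee_rot: [-2.279, 2.156, -0.006]
force: [0.2, 1.2, -0.1]
opening: 0.0133
grasp_force: 25.0
```

Call:
{"fn": "drive_tool", "kwargs": {
  "rows": [0,0,0,-0.018,0.036,0,0.0,0,0,0,-0.018,0.036,0,0.0,0,0,0,-0.018,0.036,0,0.0,0,0,0,-0.018,0.036,0,0.0,0,0,0,-0.018,0.036,0,0.0,0,0,0,-0.018,0.036,0,0.0,0,0,0,-0.018,0.036,0,0.0,0,0,0,-0.018,0.036,0,0.0,0,0,0,0,0,0,0.0,0,0,0,0,0,0,0.0]
}}

```text
time: 5.65
eef_pos: [0.4899, 0.2766, 0.2262]
ee_rot: [2.283, -2.156, -0.0]
force: [0.4, 0.2, -0.6]
opening: 0.0135
grasp_force: 25.0
```

Run:
```python
from h import *
st()
for n in("wrist","top"):
    c=cap(n); W=cloud(c)
    if n=="wrist": save(c,"w2.png")
    z=W[...,2]; h=cv2.cvtColor(c["color"],cv2.COLOR_RGB2HSV)
    m=(z>.05)&(z<.066)&(abs(W[...,0]-.49)<.05)&(abs(W[...,1]-.275)<.09)&(h[...,0]>100)&(h[...,0]<130)
    k,l,s,ce=cv2.connectedComponentsWithStats(m.astype(np.uint8))
    for i in range(1,k):
        if s[i,4]>5: p=W[l==i]; print(n,s[i,4],ce[i].round(),(cv2.minEnclosingCircle((p[:,:2]*1000).astype(np.float32))),p.mean(0).round(4))
    m=((h[...,0]<6)|(h[...,0]>174))&(h[...,1]>140)&(h[...,2]>50)&(abs(W[...,0]-.49)<.04)&(abs(W[...,1]-.275)<.04); p=W[m]
    if len(p): print("red",len(p),np.nanmedian(p,0),np.nanmin(p,0),np.nanmax(p,0))
```

```text
{'time': 5.65, 'joints': [0.8617, 0.1755, -0.2395, -0.0002, -1.1568, -0.8045], 'eef_pos': [0.4899, 0.2766, 0.2262], 'ee_rot': [2.2833, -2.1564, -0.0002], 'force': [0.4102, 0.1636, -0.562], 'opening': 0.0135, 'grasp_force': 24.9974}
wrist 258 [263. 127.] ((484.5015563964844, 227.62046813964844), 14.34591293334961) [0.4844 0.2279 0.0584]
wrist 282 [256. 172.] ((489.04833984375, 277.31561279296875), 14.605691909790039) [0.4891 0.277  0.0575]
wrist 144 [243. 214.] ((494.4134521484375, 326.66070556640625), 14.219525337219238) [0.5011 0.3264 0.0572]
red 760 [0.49011754 0.27352022 0.247562  ] [0.48357566 0.27187839 0.21103183] [0.49605598 0.28524818 0.27153853]
top 10 [197. 196.] ((490.79132080078125, 270.939697265625), 12.89087963104248) [0.4916 0.2656 0.0559]
top 30 [210. 198.] ((485.279541015625, 225.29714965820312), 14.200769424438477) [0.4847 0.2257 0.056 ]
```

Call:
{"fn": "drive_tool", "kwargs": {
  "rows": [0,0,0,0,-0.001,-0.03,0.0,0,0,0,0,0,-0.03,0.0,0,0,0,0,0,-0.02,0.0,0,0,0,0,0,-0.02,0.0,0,0,0,0,0,-0.015,0.0,0,0,0,0,0,-0.01,0.0,0,0,0,0,0,-0.007,0.0,0,0,0,0,0,0,0.0,0,0,0,0,0,0,0.0]
}}

```text
time: 6.65
eef_pos: [0.4912, 0.275, 0.0951]
ee_rot: [-2.281, 2.159, -0.0]
force: [0.2, -0.0, -0.7]
opening: 0.0135
grasp_force: 25.0
```

Call:
{"fn": "drive_tool", "kwargs": {
  "rows": [0,0,0,0,0,-0.004,0.0,0,0,0,0,0,0,0.0,0,0,0,0,0,0,0.04,0,0,0,0,0,0,0.04,0,0,0,0,0,0,0.04,0,0,0,0,0,0,0.04,0,0,0,0,0,0,0.04,0,0,0,0,0,0,0.04]
}}

```text
time: 7.45
eef_pos: [0.4907, 0.275, 0.0905]
ee_rot: [2.282, -2.159, -0.0]
force: [-1.0, 0.1, 1.1]
opening: 0.0397
grasp_force: 0.0
```

Call:
{"fn": "drive_tool", "kwargs": {
  "rows": [0,0,0,0,0,0.03,0.06,0,0,0,0,0,0.05,0.06,0,0,0,0,0,0.05,0.06,0,0,0,0.023,-0.028,0,0.06,0,0,0,0.023,-0.028,0,0.06,0,0,0,0.023,-0.028,0,0.06,0,0,0,0.023,-0.028,0,0.06,0,0,0,0.023,-0.028,0,0.06,0,0,0,0.023,-0.027,0,0.06,0,0,0,0,0,0,0.06]
}}

```text
time: 8.45
eef_pos: [0.6305, 0.1049, 0.2198]
ee_rot: [2.277, -2.162, 0.0]
force: [0.3, -0.0, -0.2]
opening: 0.0599
grasp_force: 0.0
```

Run:
```python
from h import *
st()
c=cap("top"); W=cloud(c); h=cv2.cvtColor(c["color"],cv2.COLOR_RGB2HSV)
save(c,"t3.png",(150,110,420,240),2.8)
m=((h[...,0]<6)|(h[...,0]>174))&(h[...,1]>140)&(h[...,2]>50)&(abs(W[...,0]-.49)<.06)&(abs(W[...,1]-.275)<.06); p=W[m]
print("red",len(p),np.nanmedian(p,0),np.nanmin(p,0),np.nanmax(p,0))
c=cap("wrist"); W=cloud(c); z=W[...,2]
m=(z>.083)&(z<.097)&(abs(W[...,0]-.628)<.03)&(abs(W[...,1]-.1085)<.03); p=W[m]; print("handle wrist",len(p),p.mean(0) if len(p) else 0)
m=(z>.070)&(z<.082)&(abs(W[...,0]-.632)<.035)&(abs(W[...,1]-.043)<.035); p=W[m]; print("ring wrist",len(p),cv2.minEnclosingCircle((p[:,:2]*1000).astype(np.float32)) if len(p) else 0)
```

```text
{'time': 8.45, 'joints': [0.47, 0.3051, -0.0818, 0.0006, -1.185, -0.4185], 'eef_pos': [0.6305, 0.1049, 0.2198], 'ee_rot': [2.2772, -2.1624, 0.0003], 'force': [0.2599, -0.0441, -0.1661], 'opening': 0.0599, 'grasp_force': 0.0}
  return np.nanmean(a, axis, out=out, keepdims=keepdims)
Traceback (most recent call last):
ValueError: zero-size array to reduction operation fmin which has no identity
```

View pics/t3.png

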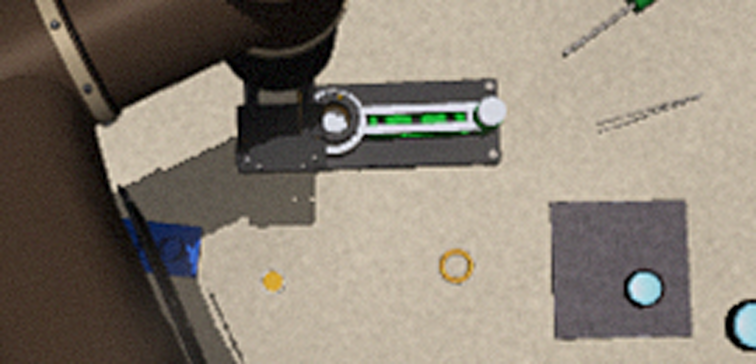

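The slot at (360-490,120) is empty of pins and the lens is still on the mat at (644,288); the arm hides the cup. Next is the handle.

Call:
{"fn": "drive_tool", "kwargs": {
  "rows": [0,0,0,-0.002,0.0035,-0.04,0.06,0,0,0,0,0,-0.04,0.06,0,0,0,0,0,-0.04,0.06,0,0,0,0,0,-0.03,0.06,0,0,0,0,0,-0.014,0.06,0,0,0,0,0,0,0.06,0,0,0,0,0,0,0.0,0,0,0,0,0,0,0.0,0,0,0,0,0,0,0.0,0,0,0,0,0,0,0.0,0,0,0,0,0,0,0.0,0,0,0,0,0,0,0.0],
  "newtons": 10
}}

```text
time: 9.7
eef_pos: [0.6269, 0.1115, 0.0569]
ee_rot: [-2.281, 2.159, -0.0]
force: [2.2, 0.1, -0.5]
opening: 0.018
grasp_force: 0.8
```

Run:
```python
import numpy as np
a=np.radians(93.4)+np.r_[0,.03,.03+.075*np.arange(1,12)]; p=.24*np.c_[np.cos(a),np.sin(a)]
print(np.diff(p,axis=0).round(4).tolist(), p[-1]+[.6424,-.1313])
```

```text
[[-0.0072, -0.0005], [-0.0179, -0.0023], [-0.0176, -0.0036], [-0.0173, -0.0049], [-0.0169, -0.0062], [-0.0164, -0.0075], [-0.0158, -0.0087], [-0.0151, -0.0098], [-0.0143, -0.0109], [-0.0134, -0.012], [-0.0125, -0.0129], [-0.0115, -0.0138]] [0.45228144 0.01517502]
```

Call:
{"fn": "drive_tool", "kwargs": {
  "rows": [0,0,0.03,-0.0072,-0.0005,0,0.0,0,0,0.075,-0.018,-0.0023,0,0.0,0,0,0.075,-0.0176,-0.0036,0,0.0,0,0,0.075,-0.0173,-0.005,0,0.0,0,0,0.075,-0.017,-0.0062,0,0.0,0,0,0.075,-0.0164,-0.0075,0,0.0,0,0,0.075,-0.0158,-0.0087,0,0.0,0,0,0.075,-0.015,-0.01,0,0.0,0,0,0.075,-0.0143,-0.011,0,0.0,0,0,0.075,-0.0134,-0.012,0,0.0,0,0,0.075,-0.0125,-0.013,0,0.0,0,0,0.075,-0.0115,-0.0138,0,0.0]
}}

```text
time: 10.9
eef_pos: [0.4506, 0.0176, 0.0569]
ee_rot: [-2.973, 1.011, -0.002]
force: [6.5, -3.3, -3.2]
opening: 0.0153
grasp_force: 10.0
```

Call:
{"fn": "drive_tool", "kwargs": {
  "rows": [0,0,0,0,0,0,0.05,0,0,0,0,0,0,0.05,0,0,0,0,0,0,0.05,0,0,0,0,0,0,0.05,0,0,0,0,0,0.04,0.05,0,0,0,0,0,0.05,0.0876,0,0,0,0,0,0.05,0.0876,0,0,0,0,-0.05,0,0.0876,0,0,0,0,-0.05,0,0.0876,0,0,0,0,-0.05,0,0.0876,0,0,0,0,-0.05,0,0.0876,0,0,0,0,0,0,0.0876]
}}

```text
time: 12.1
eef_pos: [0.4502, -0.1866, 0.1961]
ee_rot: [2.968, -1.028, -0.002]
force: [-0.2, 0.4, -1.0]
opening: 0.0874
grasp_force: 0.0
```

```bash
cat > meas.py <<'E'
from h import *
def lens(n):
    c=cap(n); W=cloud(c); h=cv2.cvtColor(c["color"],cv2.COLOR_RGB2HSV)
    m=(h[...,0]>85)&(h[...,0]<105)&(h[...,1]>40)&(h[...,2]>100)&(W[...,2]<.06)&(W[...,1]<.2)&(W[...,0]<.6)
    k,l,s,ce=cv2.connectedComponentsWithStats(m.astype(np.uint8))
    for i in range(1,k):
        if s[i,4]>20:
            p=W[l==i]; p=p[~np.isnan(p[:,0])]; r=cv2.minEnclosingCircle((p[:,:2]*1000).astype(np.float32)); print(n,"lens",ce[i].round(),s[i,4],np.round(r[0],1),round(r[1],1),p.mean(0).round(4))
    return c,W,h
E
python3 - <<'E'
from meas import *
st()
c,W,h=lens("top"); z=W[...,2]
save(c,"t4.png",(150,110,420,240),2.8)
m=((h[...,0]<6)|(h[...,0]>174))&(h[...,1]>140)&(h[...,2]>50); p=W[m&(z<.14)]
for q in p[:30:3]: print("red",q.round(3))
lens("wrist")
m=(z>.083)&(z<.097)&(abs(W[...,0]-.45)<.03)&(abs(W[...,1]-.017)<.03); p=W[m]; print("handle",len(p),p.mean(0) if len(p) else 0)
m=(z>.010)&(z<.03)&(abs(W[...,0]-.632)<.027)&(abs(W[...,1]-.043)<.027); print("cell",cv2.minEnclosingCircle((W[m][:,:2]*1000).astype(np.float32)))
E
```

```text
{'time': 12.1, 'joints': [0.012, 0.0713, -0.435, 0.0007, -1.0657, 0.8918], 'eef_pos': [0.4502, -0.1866, 0.1961], 'ee_rot': [2.9677, -1.0276, -0.0015], 'force': [-0.1767, 0.4271, -1.0181], 'opening': 0.0874, 'grasp_force': 0.0}
top lens [420. 232.] 30 [ 393.5 -445.5] 19.0 [ 0.3924 -0.446   0.0165]
red [ 0.849 -0.601  0.108]
red [ 0.81  -0.686  0.098]
red [ 0.78  -0.643  0.121]
red [ 0.776 -0.644  0.124]
red [ 0.775 -0.645  0.117]
red [ 0.778 -0.643  0.096]
red [ 0.773 -0.642  0.093]
red [ 0.768 -0.643  0.097]
red [0.494 0.281 0.13 ]
red [0.494 0.272 0.132]
wrist lens [488.  42.] 2260 [ 411.1 -444. ] 26.3 [ 0.4115 -0.4435  0.0196]
wrist lens [358.  92.] 911 [ 451.3 -317.3] 19.3 [ 0.45   -0.3185  0.0174]
handle 0 0
cell ((632.2265625, 43.13786697387695), 35.7005729675293)
```

View pics/t4.png

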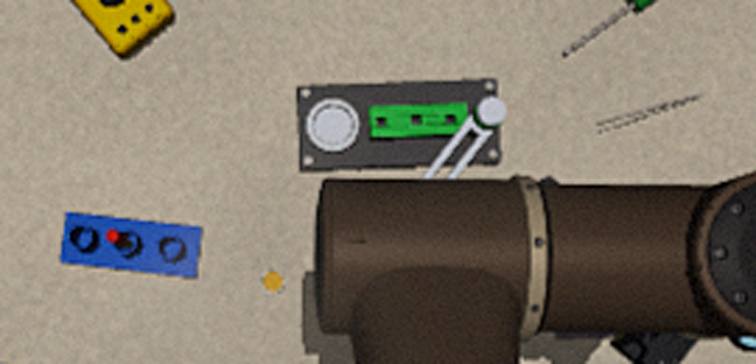

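The bridge is open, the pin stands in the middle cup at (113,238), and the cell at (331,125) is free. Now to the lens.

Call:
{"fn": "drive_tool", "kwargs": {
  "rows": [0,0,0,0.0008,-0.034,0,0.07,0,0,0,0,-0.034,0,0.07,0,0,0,0,-0.034,-0.02,0.07,0,0,0,0,-0.0295,-0.04,0.07,0,0,0,0,0,-0.04,0.07,0,0,0,0,0,0,0.07,0,0,0,0,0,0,0.07]
}}

```text
time: 12.9
eef_pos: [0.452, -0.3126, 0.0969]
ee_rot: [2.972, -1.016, -0.003]
force: [0.3, 0.2, 1.4]
opening: 0.0697
grasp_force: 0.0
```

Run:
```python
from meas import *
st(); c,W,h=lens("wrist"); save(c,"w5.png"); 
m=(W[...,2]>.010)&(W[...,2]<.03)&(np.hypot(W[...,0]-.451,W[...,1]+.318)<.045); print(cv2.minEnclosingCircle((W[m][:,:2]*1000).astype(np.float32)))
```

```text
{'time': 12.9, 'joints': [-0.2481, 0.2767, -0.4346, 0.0006, -0.8612, 1.1599], 'eef_pos': [0.452, -0.3126, 0.0969], 'ee_rot': [2.9722, -1.0158, -0.0027], 'force': [0.3125, 0.1576, 1.3959], 'opening': 0.0697, 'grasp_force': 0.0}
wrist lens [428. 138.] 3618 [ 411.  -444.7] 26.6 [ 0.4111 -0.4447  0.0197]
wrist lens [249. 146.] 1221 [ 490.2 -335.3] 18.8 [ 0.4883 -0.3343  0.0174]
((486.6961669921875, -333.75787353515625), 21.06103515625)
```

View pics/w5.png

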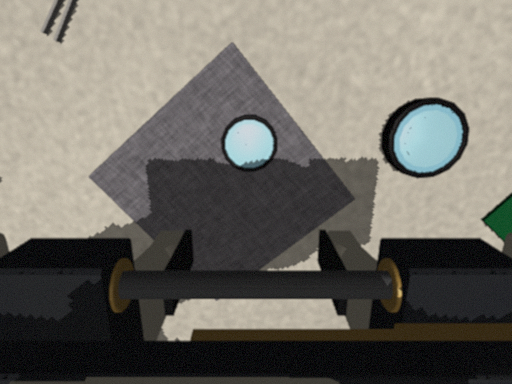

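The lens was knocked aside: it is now at wrist pixel (249,142), about (0.489,-0.3345). Following it.

Call:
{"fn": "drive_tool", "kwargs": {
  "rows": [0,0,0,0.0185,-0.011,0,0.07,0,0,0,0.0185,-0.011,0,0.07,0,0,0,0,0,-0.02,0.07,0,0,0,0,0,0,0.07,0,0,0,0,0,0,0.07,0,0,0,0,0,0,0.07]
}}

```text
time: 13.55
eef_pos: [0.4894, -0.3354, 0.0786]
ee_rot: [2.972, -1.018, 0.004]
force: [0.4, -1.5, 0.7]
opening: 0.0696
grasp_force: 0.0
```

Run:
```python
from meas import *
st(); lens("wrist");
```

```text
{'time': 13.55, 'joints': [-0.2714, 0.3595, -0.3596, 0.0004, -0.8492, 1.1823], 'eef_pos': [0.4894, -0.3354, 0.0786], 'ee_rot': [2.9721, -1.0175, 0.0039], 'force': [0.3631, -1.4707, 0.6877], 'opening': 0.0696, 'grasp_force': 0.0}
wrist lens [438. 201.] 3580 [ 410.7 -444.9] 26.8 [ 0.4113 -0.4446  0.0197]
wrist lens [255. 205.] 1561 [ 490.2 -335.1] 17.8 [ 0.4908 -0.3353  0.0176]
```

Call:
{"fn": "drive_tool", "kwargs": {
  "rows": [0,0,0,0.001,0,-0.03,0.07,0,0,0,0,0,-0.02,0.07,0,0,0,0,0,-0.012,0.07,0,0,0,0,0,-0.004,0.07,0,0,0,0,0,0,0.07,0,0,0,0,0,0,0.0,0,0,0,0,0,0,0.0,0,0,0,0,0,0,0.0,0,0,0,0,0,0,0.0,0,0,0,0,0,0,0.0,0,0,0,0,0,0,0.0],
  "newtons": 20
}}

```text
time: 14.7
eef_pos: [0.4898, -0.3357, 0.011]
ee_rot: [2.972, -1.019, 0.001]
force: [-1.2, 0.4, 4.7]
opening: 0.0427
grasp_force: 20.0
```

Call:
{"fn": "drive_tool", "kwargs": {
  "rows": [0,0,0,0,0,0.01,0.0,0,0,0,0,0,0.04,0.0,0,0,0,0,0,0.05,0.0,0,0,0,0,0,0.05,0.0,0,0,0,0.02,0.045,0.03,0.0,0,0,0,0.02,0.045,0,0.0,0,0,0,0.02,0.045,0,0.0,0,0,0,0.02,0.045,0,0.0,0,0,0,0.02,0.045,0,0.0,0,0,0,0.02,0.045,0,0.0,0,0,0,0.015,0.045,0,0.0,0,0,0,0,0.035,0,0.0]
}}

```text
time: 15.9
eef_pos: [0.623, 0.0111, 0.1866]
ee_rot: [2.972, -1.018, 0.0]
force: [-0.7, -0.5, -2.3]
opening: 0.0427
grasp_force: 20.0
```

Call:
{"fn": "drive_tool", "kwargs": {
  "rows": [0,0,0,0.005,0.029,0,0.0,0,0,0,0,0,0,0.0,0,0,0,0,0,0,0.0,0,0,0,0,0,0,0.0]
}}

```text
time: 16.3
eef_pos: [0.6266, 0.0368, 0.1867]
ee_rot: [2.971, -1.02, -0.0]
force: [0.0, -0.1, -0.8]
opening: 0.0426
grasp_force: 20.0
```

Run:
```python
from meas import *
st()
c,W,h=lens("wrist"); save(c,"w6.png",s=1.4)
z=W[...,2]; r=np.hypot(W[...,0]-.632,W[...,1]-.043)
m=(z>.020)&(z<.029)&(r<.038); p=W[m]; print("rim",len(p),cv2.minEnclosingCircle((p[:,:2]*1000).astype(np.float32)))
```

```text
{'time': 16.3, 'joints': [0.3692, 0.3091, -0.154, 0.0, -1.1079, 0.5405], 'eef_pos': [0.6266, 0.0368, 0.1867], 'ee_rot': [2.9713, -1.0197, -0.0003], 'force': [0.0287, -0.1317, -0.7692], 'opening': 0.0426, 'grasp_force': 19.9999}
rim 1337 ((632.0675048828125, 45.3023796081543), 30.83500862121582)
```

View pics/w6.png

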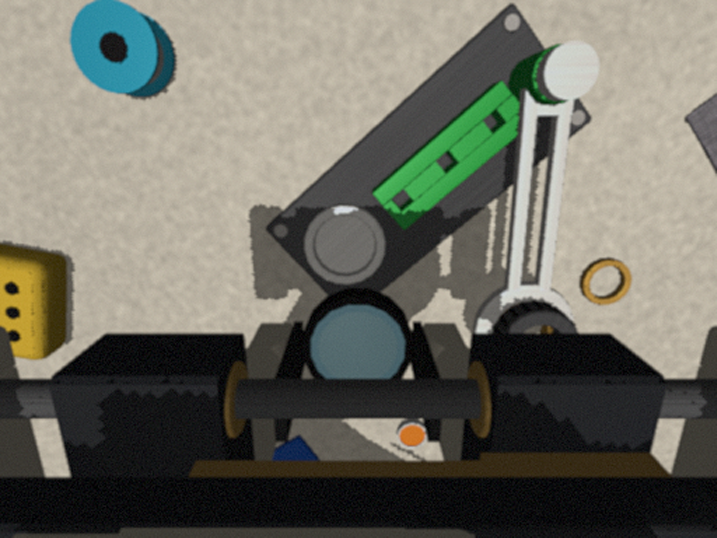

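Wrist view: the lens sits level between the fingers at (358,345), and the cell is free at (344,245). I'll measure both with the same camera.

```bash
cat >> meas.py <<'E'
from scipy.optimize import least_squares
def circ(p,w=None):
    f=least_squares(lambda q:np.hypot(p[:,0]-q[0],p[:,1]-q[1])-q[2],[*p[:,:2].mean(0),.025],loss="soft_l1",f_scale=.001); return f.x.round(4)
def edgefit(c,z0,cx,cy,r0,dark):
    # radial search in a world plane z0 for the strongest gradient near radius r0
    K,R,t=c["intrinsics"],c["R"],c["t"]; g=cv2.GaussianBlur(cv2.cvtColor(c["color"],cv2.COLOR_RGB2GRAY),(0,0),.8).astype(np.float32)
    rs=np.arange(r0-.007,r0+.007,.0003); out=[]
    for a in np.arange(0,2*np.pi,.08):
        P=np.c_[cx+rs*np.cos(a),cy+rs*np.sin(a),np.full(len(rs),z0)]@R.T+t
        u=(P[:,:2]/P[:,2:])@np.diag([K[0,0],K[1,1]])+[K[0,2],K[1,2]]
        v=cv2.remap(g,u[None,:,0].astype(np.float32),u[None,:,1].astype(np.float32),cv2.INTER_LINEAR)[0]
        d=np.gradient(v)*dark; i=d.argmax()
        if d[i]>1: out.append([cx+rs[i]*np.cos(a),cy+rs[i]*np.sin(a)])
    return circ(np.array(out)),len(out)
E
python3 - <<'E'
from meas import *
s=sensors.get_state(); T=s["eef_pos"]
c=cap("wrist"); W=cloud(c); z=W[...,2]
m=(abs(z-(T[2]+.006))<.012)&(np.hypot(W[...,0]-T[0],W[...,1]-T[1])<.024); p=W[m]; print("lens pts",len(p),np.nanmean(p,0),T)
h=cv2.cvtColor(c["color"],cv2.COLOR_RGB2HSV)
# visible far half of lens outline (excluding bar): points of depth lens
q=p[:,:2]; print(q.min(0),q.max(0), "encl",cv2.minEnclosingCircle((q*1000).astype(np.float32)))
print("rim outer (z .025)",edgefit(c,.025,.632,.0445,.031,-1)); print("rim inner",edgefit(c,.025,.632,.0445,.0235,1))
for cx in (.0445,.0435): print(edgefit(c,.025,.632,cx,.0235,-1))
E
```

```text
lens pts 4565 [0.63051883 0.0339262  0.19318216] [0.62666088 0.03648454 0.18676427]
[0.60519271 0.01335695] [0.64929906 0.05963598] encl ((626.736328125, 36.45040512084961), 23.942602157592773)
rim outer (z .025) (array([0.6319, 0.0461, 0.0306]), 79)
rim inner (array([0.6323, 0.0457, 0.0248]), 69)
(array([0.6322, 0.042 , 0.0279]), 79)
(array([0.6325, 0.0408, 0.0269]), 79)
```

Run:
```python
from meas import *
from scipy.spatial.transform import Rotation as Ro
s=sensors.get_state(); T=s["eef_pos"]; M=Ro.from_rotvec(s["ee_rot"]).as_matrix()
c=cap("wrist"); W=cloud(c); z=W[...,2]
m=(abs(z-(T[2]+.006))<.008); L=(W-T)@M  # tool frame
h=cv2.cvtColor(c["color"],cv2.COLOR_RGB2HSV)
glass=(h[...,0]>85)&(h[...,0]<110)&(h[...,1]>40)&m&(np.hypot(L[...,0],L[...,1])<.03)
p=L[glass]; print("glass",len(p),p.min(0),p.max(0))
# outline: per tool-y bin the extreme |x| on far side
sgn=np.sign(np.nanmean(p[:,0])); E=[]
for name,mm,r in(("glass",glass,None),("all",m&(np.hypot(L[...,0],L[...,1])<.03)&(abs(L[...,1])<.020),.022)):
    q=L[mm]; E=[]
    for b in np.arange(-.016,.016,.001):
        k=q[(abs(q[:,1]-b)<.0005)]
        if len(k): E.append([sgn*np.max(sgn*k[:,0]),b])
    E=np.array(E); print(name,"tool-frame circle",circ(E))
    if r: print(least_squares(lambda v:np.hypot(E[:,0]-v[0],E[:,1]-v[1])-r,[0,0],loss="soft_l1",f_scale=.001).x)
print("tool x axis",M[:,0],"y",M[:,1],sgn)
```

```text
glass 3225 [-0.01335741 -0.02411612 -0.01245772] [0.02180256 0.02279272 0.00182403]
glass tool-frame circle [ 0.0022 -0.0014  0.0194]
all tool-frame circle [ 0.0006 -0.0004  0.0216]
[ 0.00014903 -0.00039302]
tool x axis [ 7.88765824e-01 -6.14693803e-01 -5.57483248e-05] y [-6.14693801e-01 -7.88765826e-01  4.73170563e-05] 1.0
```

Call:
{"fn": "drive_tool", "kwargs": {
  "rows": [0,0,0,0.005,0.0085,-0.03,0.0,0,0,0,0,0,-0.04,0.0,0,0,0,0,0,-0.03,0.0,0,0,0,0,0,-0.02,0.0,0,0,0,0,0,0,0.0,0,0,0,0,0,0,0.0,0,0,0,0,0,0,0.0]
}}

```text
time: 17.15
eef_pos: [0.633, 0.0458, 0.0683]
ee_rot: [-2.97, 1.019, -0.003]
force: [0.5, 0.4, 0.0]
opening: 0.0429
grasp_force: 20.0
```

Run:
```python
from meas import *
s=st()
c=cap("wrist"); W=cloud(c); z=W[...,2]; save(c,"w7.png")
m=(z>.020)&(z<.029)&(np.hypot(W[...,0]-.632,W[...,1]-.0445)<.034); p=W[m]; print("rim",len(p),p.min(0),p.max(0))
r0=.031
# outer edge from visible rim points: farthest per direction
a=np.arctan2(p[:,1]-.0445,p[:,0]-.632); rr=np.hypot(p[:,0]-.632,p[:,1]-.0445)
E=[]
for b in np.arange(-3.1,3.1,.08):
    k=abs(a-b)<.04
    if k.sum()>4: i=np.argmax(np.where(k,rr,0)); E.append(p[i,:2])
E=np.array(E); print(len(E),circ(E),least_squares(lambda v:np.hypot(E[:,0]-v[0],E[:,1]-v[1])-.031,[.632,.044],loss="soft_l1",f_scale=.001).x)
```

```text
{'time': 17.15, 'joints': [0.3795, 0.429, -0.2738, 0.0005, -0.8655, 0.53], 'eef_pos': [0.633, 0.0458, 0.0683], 'ee_rot': [-2.9704, 1.019, -0.0034], 'force': [0.4858, 0.4366, 0.0275], 'opening': 0.0429, 'grasp_force': 19.9999}
rim 1776 [0.6049207  0.01473552 0.02000034] [0.6628128  0.0746506  0.02790532]
51 [0.6324 0.0453 0.0303] [0.63181177 0.04575261]
```

View pics/w7.png

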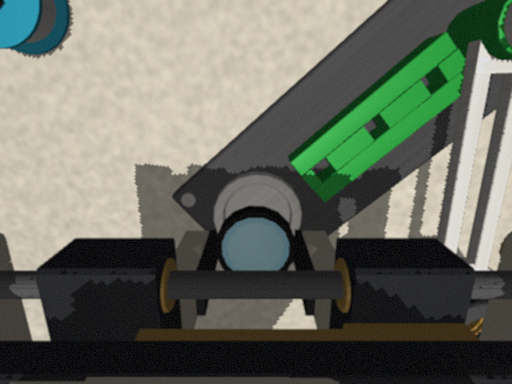

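Call:
{"fn": "drive_tool", "kwargs": {
  "rows": [0,0,0,-0.001,0,-0.02,0.0,0,0,0,0,0,-0.013,0.0,0,0,0,0,0,-0.002,0.0,0,0,0,0,0,-0.002,0.0,0,0,0,0,0,0,0.0,0,0,0,0,0,0,0.0]
}}

```text
time: 17.8
eef_pos: [0.6314, 0.046, 0.0302]
ee_rot: [-2.971, 1.019, -0.001]
force: [-0.9, 0.7, -1.1]
opening: 0.0429
grasp_force: 20.0
```

Call:
{"fn": "drive_tool", "kwargs": {
  "rows": [0,0,0,0.0005,-0.0003,-0.001,0.0,0,0,0,0,0,-0.001,0.0,0,0,0,0,0,-0.001,0.0,0,0,0,0,0,0,0.0]
}}

```text
time: 18.2
eef_pos: [0.6313, 0.0455, 0.0264]
ee_rot: [2.971, -1.019, -0.0]
force: [0.3, -0.8, 0.2]
opening: 0.0432
grasp_force: 20.0
```

Call:
{"fn": "drive_tool", "kwargs": {
  "rows": [0,0,0,0,0,0,0.06,0,0,0,0,0,0,0.06,0,0,0,0,0,0,0.06,0,0,0,0,0,0,0.06,0,0,0,0,0,0,0.06,0,0,0,0,0,0.03,0.06,0,0,0,0,0,0.05,0.06,0,0,0,0,0,0.05,0.06,0,0,0,-0.009,-0.007,0.04,0.06,0,0,0,0,0,0,0.06,0,0,0,0,0,0,0.06]
}}

```text
time: 19.3
eef_pos: [0.6227, 0.0387, 0.1981]
ee_rot: [-2.97, 1.019, -0.003]
force: [-1.0, 0.2, -0.2]
opening: 0.0599
grasp_force: 0.0
```

Run:
```python
from meas import *
s=st()
c=cap("wrist"); W=cloud(c); z=W[...,2]; save(c,"w8.png")
m=(z>.028)&(z<.04)&(np.hypot(W[...,0]-.632,W[...,1]-.0445)<.03); p=W[m]; print("lens",len(p),np.median(p,0),cv2.minEnclosingCircle((p[:,:2]*1000).astype(np.float32)))
k=abs(z-.0765)<.006; k&=(np.hypot(W[...,0]-.503,W[...,1]+.025)<.05); p=W[k]; print("ring",len(p),cv2.minEnclosingCircle((p[:,:2]*1000).astype(np.float32)) if len(p) else 0)
```

```text
{'time': 19.3, 'joints': [0.3745, 0.2929, -0.1499, -0.0003, -1.125, 0.5354], 'eef_pos': [0.6227, 0.0387, 0.1981], 'ee_rot': [-2.9695, 1.0188, -0.0034], 'force': [-0.9722, 0.227, -0.239], 'opening': 0.0599, 'grasp_force': 0.0}
lens 1289 [0.63230312 0.04503555 0.03262322] ((635.4248657226562, 47.80765151977539), 25.955766677856445)
ring 998 ((502.43133544921875, -24.4512939453125), 28.856094360351562)
```

View pics/w8.png

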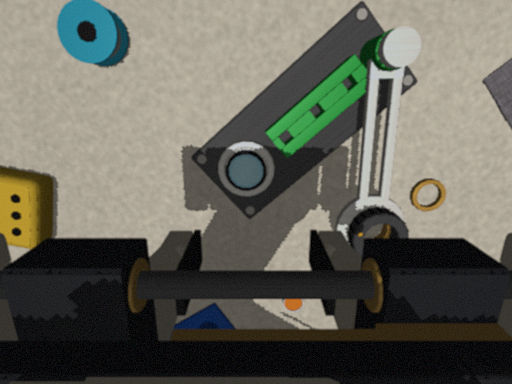

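The lens is flat in the cell at (246,170), and the ring on the open bridge is at (372,235). Now back to the handle.

Call:
{"fn": "drive_tool", "kwargs": {
  "rows": [0,0,0,-0.043,-0.0055,0,0.05,0,0,0,-0.043,-0.0055,0,0.05,0,0,0,-0.043,-0.0055,0,0.05,0,0,0,-0.043,-0.0055,0,0.05,0,0,0,0,0,-0.03,0.05,0,0,0,0,0,-0.05,0.05,0,0,0,0,0,-0.04,0.05,0,0,0,0,0,-0.02,0.05,0,0,0,0,0,0,0.05,0,0,0,0,0,0,0.0,0,0,0,0,0,0,0.0,0,0,0,0,0,0,0.0],
  "newtons": 10
}}

```text
time: 20.55
eef_pos: [0.4513, 0.017, 0.0577]
ee_rot: [-2.97, 1.019, -0.003]
force: [0.3, 0.1, 0.1]
opening: 0.0315
grasp_force: 0.0
```

Call:
{"fn": "drive_tool", "kwargs": {
  "rows": [0,0,0,0,0,0,0.0,0,0,0,0,0,0,0.0,0,0,0,0,0,0,0.0]
}}

```text
time: 20.85
eef_pos: [0.4505, 0.0166, 0.0572]
ee_rot: [-2.971, 1.019, -0.001]
force: [-1.8, 0.0, 6.4]
opening: 0.0153
grasp_force: 10.0
```

Run:
```python
import numpy as np
from bench import sensors
p0=np.array(sensors.get_state()["eef_pos"][:2]); H=np.array([.6424,-.130]); r=p0-H; a0=np.arctan2(r[1],r[0]); print(p0,np.hypot(*r),a0-np.radians(93.4))
n=12; a=np.linspace(a0,np.radians(93.4)-.0,n+1); p=H+np.hypot(*r)*np.c_[np.cos(a),np.sin(a)]
print(np.diff(a)[0],np.diff(p,axis=0).round(4).tolist())
```

```text
[0.45052187 0.01656676] 0.24145192464597273 0.8591466609746974
-0.07159555508122484 [[0.011, 0.0134], [0.0119, 0.0125], [0.0128, 0.0116], [0.0136, 0.0107], [0.0143, 0.0097], [0.015, 0.0087], [0.0155, 0.0076], [0.016, 0.0064], [0.0165, 0.0053], [0.0168, 0.0041], [0.017, 0.0029], [0.0172, 0.0016]]
```

Call:
{"fn": "drive_tool", "kwargs": {
  "rows": [0,0,-0.0716,0.011,0.0134,0,0.0,0,0,-0.0716,0.012,0.0125,0,0.0,0,0,-0.0716,0.0128,0.0116,0,0.0,0,0,-0.0716,0.0136,0.0107,0,0.0,0,0,-0.0716,0.0143,0.0097,0,0.0,0,0,-0.0716,0.015,0.0087,0,0.0,0,0,-0.0716,0.0155,0.0076,0,0.0,0,0,-0.0716,0.016,0.0064,0,0.0,0,0,-0.0716,0.0165,0.0053,0,0.0,0,0,-0.0716,0.0168,0.004,0,0.0,0,0,-0.0716,0.017,0.003,0,0.0,0,0,-0.0716,0.0172,0.0016,0,0.0]
}}

```text
time: 22.05
eef_pos: [0.6287, 0.1111, 0.0572]
ee_rot: [2.274, -2.167, 0.0]
force: [-10.8, 0.8, 12.4]
opening: 0.0167
grasp_force: 12.6
```

Call:
{"fn": "drive_tool", "kwargs": {
  "rows": [0,0,0,0.001,0,0,0.0,0,0,0,0.001,0,0,0.0,0,0,0,0,0,0,0.0]
}}

```text
time: 22.35
eef_pos: [0.6281, 0.1107, 0.0565]
ee_rot: [2.274, -2.163, -0.003]
force: [-8.3, 1.0, 6.1]
opening: 0.0157
grasp_force: 10.0
```

Call:
{"fn": "drive_tool", "kwargs": {
  "rows": [0,0,0,0,0,0,0.05,0,0,0,0,0,0,0.05,0,0,0,0,0,0,0.05,0,0,0,0,0,0,0.05,0,0,0,0,0,0.05,0.066,0,0,0,0,0,0.05,0.066,0,0,0.14,0,0,0.05,0.066,0,0,0.14,0,-0.02,0,0.066,0,0,0.14,0,-0.02,0,0.066,0,0,0.14,0.003,-0.025,0,0.066,0,0,0.14,0,0,0,0.066,0,0,0.14,0,0,0,0.066]
}}

```text
time: 23.55
eef_pos: [0.6332, 0.0452, 0.2066]
ee_rot: [-2.964, 1.041, -0.0]
force: [0.0, 0.8, -0.3]
opening: 0.0657
grasp_force: 0.0
```

Call:
{"fn": "drive_tool", "kwargs": {
  "rows": [0,0,0.14,0,0,0,0.066,0,0,0.14,0,0,0,0.066,0,0,0.14,0,0,0,0.066,0,0,0.14,0,0,0,0.066,0,0,0.14,0,0,0,0.066,0,0,0.14,0,0,0,0.066,0,0,0.14,0,0,0,0.066,0,0,0.14,0,0,0,0.066,0,0,0.14,0,0,0,0.066,0,0,0.14,0,0,0,0.066,0,0,0,0,0,0,0.066]
}}

```text
time: 24.65
eef_pos: [0.6331, 0.0461, 0.2065]
ee_rot: [-2.939, -1.11, 0.0]
force: [0.2, 0.0, -0.8]
opening: 0.0658
grasp_force: 0.0
```

Run:
```python
from meas import *
s=st()
for n in("top","wrist"):
    c=cap(n); W=cloud(c); z=W[...,2]
    if n=="wrist": save(c,"w9.png")
    k=(abs(z-.076)<.005)&(np.hypot(W[...,0]-.632,W[...,1]-.045)<.04); p=W[k]
    if len(p): print(n,"ring",len(p),cv2.minEnclosingCircle((p[:,:2]*1000).astype(np.float32)))
    if n=="wrist":
        for r in (.028,.022): print(edgefit(c,.076,.632,.045,r,1),edgefit(c,.076,.632,.045,r,-1))
    k=(abs(z-.088)<.006)&(np.hypot(W[...,0]-.628,W[...,1]-.1105)<.02); p=W[k]
    if len(p): print(n,"handle",len(p),p.mean(0))
```

```text
{'time': 24.65, 'joints': [0.3796, 0.3061, -0.1111, -0.0, -1.1536, 1.9133], 'eef_pos': [0.6331, 0.0461, 0.2065], 'ee_rot': [-2.9391, -1.1096, 0.0], 'force': [0.2455, 0.0337, -0.7706], 'opening': 0.0658, 'grasp_force': 0.0}
top ring 50 ((623.8412475585938, 32.457847595214844), 23.099721908569336)
wrist ring 1648 ((632.230224609375, 45.98576736450195), 28.840579986572266)
(array([0.632 , 0.0466, 0.0291]), 77) (array([0.6298, 0.0446, 0.0298]), 48)
(array([0.633 , 0.0468, 0.0276]), 65) (array([0.6334, 0.0467, 0.016 ]), 55)
wrist handle 271 [0.62954312 0.11062922 0.09031628]
```

View pics/w9.png

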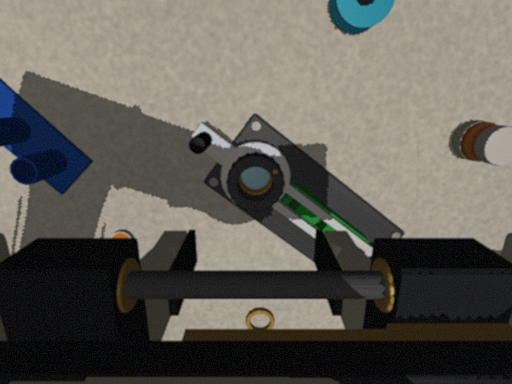

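Wrist view: the bridge is home, with the ring at (254,178), the lens visible through it and the handle at (200,142). Turning the wrist to its start angle and descending on the ring.

Call:
{"fn": "drive_tool", "kwargs": {
  "rows": [0,0,0.14,-0.001,0,0,0.066,0,0,0.14,0,0,0,0.066,0,0,0.14,0,0,0,0.066,0,0,0.14,0,0,0,0.066,0,0,0.14,0,0,0,0.066,0,0,0.14,0,0,0,0.066,0,0,0,0,0,-0.04,0.066,0,0,0,0,0,-0.04,0.066,0,0,0,0,0,-0.04,0.066,0,0,0,0,0,-0.02,0.066,0,0,0,0,0,-0.01,0.066,0,0,0,0,0,0,0.066]
}}

```text
time: 25.95
eef_pos: [0.6316, 0.0459, 0.0554]
ee_rot: [-2.235, -2.207, 0.003]
force: [1.2, -0.1, -0.1]
opening: 0.066
grasp_force: 0.0
```

Call:
{"fn": "drive_tool", "kwargs": {
  "rows": [0,0,0,0,0,0,0.066,0,0,0,0,0,0,0.0,0,0,0,0,0,0,0.0,0,0,0,0,0,0,0.0,0,0,0,0,0,0,0.0],
  "newtons": 15
}}

```text
time: 26.45
eef_pos: [0.6322, 0.0463, 0.0581]
ee_rot: [2.233, 2.209, 0.002]
force: [-3.8, 1.4, 6.5]
opening: 0.0556
grasp_force: 15.0
```

```bash
python3 -c "
from h import *
st()"
```

```text
{'time': 26.45, 'joints': [0.3805, 0.4401, -0.2835, -0.0002, -0.846, 2.7502], 'eef_pos': [0.6322, 0.0463, 0.0581], 'ee_rot': [2.2334, 2.209, 0.0018], 'force': [-3.8319, 1.4021, 6.5351], 'opening': 0.0556, 'grasp_force': 15.0051}
```

Call:
{"fn": "drive_tool", "kwargs": {
  "rows": [0,0,-0.12,0,0,-0.00016,0.0,0,0,-0.12,0,0,-0.00016,0.0,0,0,-0.12,0,0,-0.00016,0.0,0,0,-0.12,0,0,-0.00016,0.0,0,0,-0.12,0,0,-0.00016,0.0,0,0,-0.12,0,0,-0.00016,0.0,0,0,-0.12,0,0,-0.00016,0.0,0,0,-0.12,0,0,-0.00016,0.0,0,0,-0.12,0,0,-0.00016,0.0,0,0,-0.12,0,0,-0.00016,0.0,0,0,-0.12,0,0,-0.00016,0.0,0,0,-0.12,0,0,-0.00016,0.0]
}}

```text
time: 27.65
eef_pos: [0.6333, 0.0453, 0.0562]
ee_rot: [3.136, 0.181, 0.004]
force: [2.0, -5.9, 1.9]
opening: 0.0553
grasp_force: 15.0
```

```bash
python3 -c "
from h import *
s=st();print(s['ft_torque'])"
```

```text
{'time': 27.65, 'joints': [0.3792, 0.443, -0.2849, 0.0021, -0.8409, 1.3054], 'eef_pos': [0.6333, 0.0453, 0.0562], 'ee_rot': [3.1355, 0.1809, 0.0038], 'force': [1.9713, -5.8591, 1.9226], 'opening': 0.0553, 'grasp_force': 14.9914}
[-2.364063   -0.60909332  0.06403324]
```

Call:
{"fn": "drive_tool", "kwargs": {
  "rows": [0,0,-0.12,0,0,-0.00016,0.0,0,0,-0.12,0,0,-0.00016,0.0,0,0,-0.12,0,0,-0.00016,0.0,0,0,-0.12,0,0,-0.00016,0.0,0,0,-0.12,0,0,-0.00016,0.0,0,0,-0.12,0,0,-0.00016,0.0,0,0,-0.12,0,0,-0.00016,0.0,0,0,-0.12,0,0,-0.00016,0.0,0,0,-0.12,0,0,-0.00016,0.0,0,0,-0.12,0,0,-0.00016,0.0,0,0,-0.12,0,0,-0.00016,0.0,0,0,-0.12,0,0,-0.00016,0.0]
}}

```text
time: 28.85
eef_pos: [0.6322, 0.0441, 0.0542]
ee_rot: [2.476, -1.932, 0.002]
force: [-1.6, -9.8, 4.4]
opening: 0.0557
grasp_force: 15.0
```

Call:
{"fn": "drive_tool", "kwargs": {
  "rows": [0,0,-0.12,0,0,-0.00016,0.0,0,0,-0.12,0,0,-0.00016,0.0,0,0,-0.12,0,0,-0.00016,0.0,0,0,-0.12,0,0,-0.00016,0.0,0,0,-0.12,0,0,-0.00016,0.0,0,0,-0.12,0,0,-0.00016,0.0,0,0,-0.12,0,0,-0.00016,0.0,0,0,-0.12,0,0,-0.00016,0.0,0,0,-0.12,0,0,-0.00016,0.0,0,0,-0.12,0,0,-0.00016,0.0,0,0,-0.12,0,0,-0.00016,0.0,0,0,-0.12,0,0,-0.00016,0.0]
}}

```text
time: 30.05
eef_pos: [0.6312, 0.0448, 0.0525]
ee_rot: [0.588, -3.085, 0.002]
force: [-1.2, -5.1, 5.7]
opening: 0.0558
grasp_force: 15.0
```

```bash
python3 -c "
from h import *
s=st();print(s['ft_torque'])"
```

```text
{'time': 30.05, 'joints': [0.3794, 0.4462, -0.2896, 0.0012, -0.8364, -1.5744], 'eef_pos': [0.6312, 0.0448, 0.0525], 'ee_rot': [0.5878, -3.0848, 0.0018], 'force': [-1.1711, -5.0553, 5.6851], 'opening': 0.0558, 'grasp_force': 14.9939}
[-1.43852214  0.40568491  0.47224554]
```

Call:
{"fn": "drive_tool", "kwargs": {
  "rows": [0,0,-0.08,0,0,0,0.0,0,0,-0.08,0,0,0,0.0,0,0,-0.08,0,0,0,0.0,0,0,0,0,0,0,0.0],
  "newtons": 25
}}

```text
time: 30.45
eef_pos: [0.6348, 0.0456, 0.0529]
ee_rot: [-0.221, 3.129, -0.001]
force: [5.3, -4.6, 0.9]
opening: 0.0551
grasp_force: 25.0
```

```bash
python3 -c "
from h import *
s=st();print(s['ft_torque'])"
```

```text
{'time': 30.45, 'joints': [0.3793, 0.4474, -0.2871, 0.0032, -0.8315, -1.8114], 'eef_pos': [0.6348, 0.0456, 0.0529], 'ee_rot': [-0.2208, 3.1285, -0.0013], 'force': [5.314, -4.6414, 0.913], 'opening': 0.0551, 'grasp_force': 25.0011}
[-1.99073053 -1.96526449  0.77299267]
```

Call:
{"fn": "drive_tool", "kwargs": {
  "rows": [0,0,0,0,0,0,0.061,0,0,0,0,0,0,0.061,0,0,0,0,0,0,0.061,0,0,0,0,0,0.02,0.061,0,0,0,0,0,0.04,0.061,0,0,0,0,0,0.05,0.061,0,0,0,0,0,0.05,0.061,0,0,0,0,0,0,0.061,0,0,0,0,0,0,0.061]
}}

```text
time: 31.35
eef_pos: [0.6325, 0.0466, 0.2128]
ee_rot: [-0.222, 3.13, 0.002]
force: [0.6, 0.6, -1.3]
opening: 0.0607
grasp_force: 0.0
```

Run:
```python
from meas import *
s=st()
c=cap("wrist"); W=cloud(c); z=W[...,2]
r=np.hypot(W[...,0]-.632,W[...,1]-.0455)
k=(z>.06)&(z<.09)&(r<.027)&(r>.018); p=W[k]; print("ring z",len(p),np.median(p[:,2]))
k=(z>.06)&(z<.09)&(r<.04); print(cv2.minEnclosingCircle((W[k][:,:2]*1000).astype(np.float32)))
k=(abs(z-.088)<.006)&(np.hypot(W[...,0]-.628,W[...,1]-.1105)<.02); p=W[k]
if len(p): print("handle",len(p),p.mean(0))
k=(abs(z-.046)<.004)&(r<.06)&(r>.03); print("bridge z",np.median(z[k]))
```

```text
{'time': 31.35, 'joints': [0.3805, 0.2991, -0.1063, -0.0004, -1.1618, -1.8095], 'eef_pos': [0.6325, 0.0466, 0.2128], 'ee_rot': [-0.222, 3.1304, 0.0022], 'force': [0.6314, 0.6298, -1.3227], 'opening': 0.0607, 'grasp_force': 0.0}
ring z 1202 0.07091491686497756
((631.637451171875, 46.601070404052734), 28.7115535736084)
handle 242 [0.62663503 0.11027616 0.09017099]
bridge z 0.048508664322001474
```

Call:
{"fn": "drive_tool", "kwargs": {
  "rows": [0,0,0,-0.03,-0.04,0,0.061,0,0,0,-0.03,-0.04,0,0.061,0,0,0,-0.03,-0.04,0,0.061,0,0,0,-0.03,-0.04,0,0.061,0,0,0,-0.02,-0.04,0,0.061,0,0,0,0,-0.04,0,0.061,0,0,0,0,-0.04,0,0.061,0,0,0,0,0,0,0.061]
}}

```text
time: 32.2
eef_pos: [0.4906, -0.2372, 0.209]
ee_rot: [0.216, -3.131, -0.0]
force: [0.3, 1.0, -0.1]
opening: 0.0611
grasp_force: 0.0
```

Run:
```python
from meas import *
import pickle
s=st()
for c in (pickle.load(open("d.pkl","rb"))["top"],cap("top")):
    W=cloud(c); z=W[...,2]; reg=np.zeros_like(z,bool); reg[125:180,235:340]=1
    k=(abs(z-.088)<.008)&(np.hypot(W[...,0]-.628,W[...,1]-.1105)<.02); p=W[k]; print("handle",len(p),p.mean(0))
    k=(z>.06)&(z<.085)&(np.hypot(W[...,0]-.632,W[...,1]-.044)<.035); p=W[k]; print("ring",cv2.minEnclosingCircle((p[:,:2]*1000).astype(np.float32)),np.median(p[:,2]))
h=cv2.cvtColor(c["color"],cv2.COLOR_RGB2HSV)
m=((h[...,0]<6)|(h[...,0]>174))&(h[...,1]>140)&(h[...,2]>50)&(np.hypot(W[...,0]-.49,W[...,1]-.275)<.05); p=W[m]; print("pin",len(p),np.nanmedian(p,0),np.nanmax(p[:,2]))
save(c,"t10.png",(150,110,420,240),2.8)
```

```text
{'time': 32.2, 'joints': [-0.0905, 0.16, -0.2998, 0.0003, -1.1144, -1.3427], 'eef_pos': [0.4906, -0.2372, 0.209], 'ee_rot': [0.2161, -3.1307, -0.0004], 'force': [0.2545, 0.9657, -0.1348], 'opening': 0.0611, 'grasp_force': 0.0}
handle 20 [0.62821385 0.1087795  0.08801204]
ring ((632.3029174804688, 43.35993194580078), 28.58307647705078) 0.07392567159336254
handle 21 [0.62775526 0.10864385 0.08849158]
ring ((632.7721557617188, 43.41657257080078), 28.539281845092773) 0.06791517976243606
pin 16 [0.49099739 0.27539229 0.13089589] 0.13437540370779127
```

View pics/t10.png

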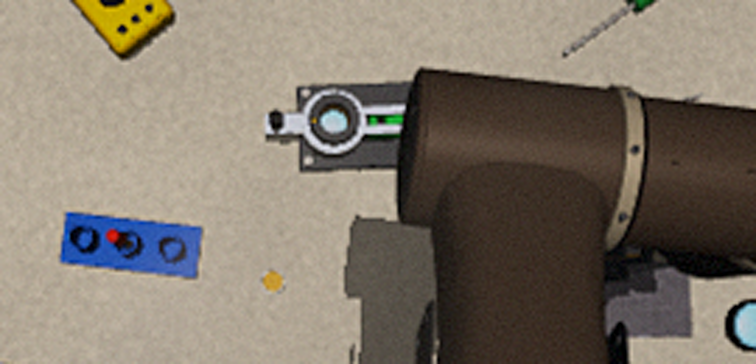

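Handle, ring and pin all check out: the handle is back at its starting place, the ring is about 6 mm down and was turned hard against its stop, and the pin stands upright in the middle cup. Handing in.

```bash
python3 -c "
from bench import order
print(order.sign_off())"
```

```text
the job is handed in; nothing more can be done
None
```

I handed the job in at about 32 s: the one pin present stands in the middle cup, the lens is flat in the cell, the bridge is home, and the ring is screwed down to its stop; sign-off returned no verdict.

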